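Load the stone slide under the microscope's stage clips

TASK

Lift the lid of the small tool chest until its gas struts hold it open by themselves and leave it standing open. Take out the framed glass slide that carries the stone and slide it under both sprung stage clips of the microscope until they have snapped down onto its glass, with the stone in the middle of the round stage plate and the frame square to the base, lying flat. Leave the other slide in the chest, and do not disturb anything else on the bench or knock the microscope's head.

Things in the scene. Friction and masses are not known exactly. Their poses are not given: they have to be found in the camera images.
- chest: small wooden tool chest, 170 deep (x) by 250 wide (y) by 109 high shut; origin: centre of its underside; x points from its front (drawers, lid handle) to its back (hinge). Under the lid is an open till with 6 mm walls: floor 56, rim 85 mm above the origin; the two slides lie in it, in the left and right halves, about 110 mm apart. Gas struts along both outer sides stand 12 mm proud.
- lid_handle (a point): middle of the brass bar handle on the front edge of the lid, moving with the lid: round bar 11 mm thick and 100 long, parallel to the chest's y axis, standing 35 mm off the lid's front face (clear space behind it 29 mm). Lid shut: 205 mm in front of and 12 mm above the hinge line. The bar may turn in the grip as the lid swings.
- lid_hinge (a point): middle of the lid's hinge line, at the back edge of the rim, 85 mm above the bench; the hinge runs along the chest's y axis. The lid is a slab 170 by 250 by 24 mm that reaches forward from here.
- lid (a joint): lid angle in rad: 0 shut, 1.65 fully open (just past upright). Mass 0.7 kg; the struts nearly balance it: below about 0.6 it falls shut when let go, beyond 0.75 the struts carry it on to fully open by themselves, slowly, and hold it there. Lifting it takes about 1 to 2 N at the handle.
- slide_centre (a point): centre, half-way up, of the slide to load: a pane of glass in an aluminium frame 80 (x) by 56 (y) by 8 (z) mm, 60 g, with a dark domed stone 10 mm wide and 5 high cemented to the middle of the glass (top 9 mm above the frame's underside). The frame is 5 mm wide and stands 4 mm above the glass, whose top is 4 mm above the underside. x is its long axis; either end may go first.
- blank_centre (a point): centre, half-way up, of the other slide in the chest: the same frame and glass without a stone. Stays in the chest.
- stage_centre (a point): centre of the microscope's round stage plate (95 mm across, flush with the base) at its top, 25 mm above the bench. Its x axis points from the front of the base to the pillar (25 mm thick, 125 mm behind this point). The base is a plate 260 (x) by 200 (y) mm that reaches 110 mm in front of this point and 100 mm to each side.
- clip_left (a joint): lift angle in rad of the sprung stage clip at y = +14 mm of the stage frame; 0 at rest. Pushing a slide in under its tip towards +x lifts it: about 0.12 while it rides on the slide's 8 mm frame, about 0.045 once it has snapped down onto the glass. It presses with about 1 N; both clips together take up to about 8 N of push.
- clip_right (a joint): the same for the clip at y = -14 mm of the stage frame
- clip_left_tip (a point): upturned front tip of the left clip: a bowed steel strip 6 mm wide, hinged 64 mm behind stage_centre and reaching forward. It presses at a point 18 mm behind stage_centre, 2 mm above the stage at rest; from there it turns up at 22 degrees to this tip, 6 mm in front of stage_centre and 12 mm above the stage.
- clip_right_tip (a point): the same on the right clip
- head: the microscope's head, swung out to the right on the pillar and fixed there: origin on the pillar's axis, 200 mm above the bench, under the focus block; it reaches 250 mm along its own -x axis, 120 mm wide, from 180 to 410 mm above the bench
- ball_vise: engraver's ball vise, steel, 108 across with two jaws on top, and 102 high, standing; bystander
- jar: small lidded glass jar, 36 across, 41 high; bystander
- tweezers: steel tweezers 122 long lying along the right edge of the microscope's base; bystander
- bead_cup: small white cup 38 across and 22 high on the back left corner of the microscope's base; bystander
- handpiece: engraving handpiece, 150 long, lying right of the microscope; bystander
- loupe: folded loupe, 58 long, lying left of the chest; bystander
- ring_clamp: wooden ring clamp 123 long and 26 high, lying in front of the robot; bystander
- oil_bottle: small amber bottle 36 across and 85 high, standing at the back; bystander

How it is judged:
On the way, in this order (a step that is already met when the one before it is completed fails the run):
1. the lid has swung past its balance point and stands open on its struts, released (value of joint lid above 1.4 rad and contact force between the fingers and chest below 0.1 N), for 0.2 s.
2. both clips have ridden up and snapped down onto the slide's glass (value of joint clip_left between 0.02 and 0.09 rad and value of joint clip_right between 0.02 and 0.09 rad and horizontal distance between slide_centre and stage_centre below 0.016 m), for 0.2 s.
At the end, for the whole second after the job is handed in: lid open beyond 1.4 rad; stone slide right side up and flat (3.4 deg) on the stage, both clips on its glass (each 0.02 to 0.09 rad), centre within 7 mm of the stage centre, long axis within 8 deg of the stage x axis; the other slide in the till (value of joint lid above 1.4 rad and value of joint clip_left between 0.02 and 0.09 rad and value of joint clip_right between 0.02 and 0.09 rad and horizontal distance between slide_centre and stage_centre below 0.007 m and angle between the x axis of slide_centre and the x axis of stage_centre, either way round below 0.14 rad and angle between slide_centre's own z axis and vertical below 0.06 rad and z of slide_centre in the frame of stage_centre below 0.007 m and z of blank_centre in the frame of chest below 0.07 m and horizontal distance between blank_centre and chest below 0.1 m); the robot touches nothing.
It fails at once if a bystander is disturbed (moved more than 30 mm) (distance of any of ball_vise, jar, tweezers, bead_cup, handpiece, loupe, ring_clamp, oil_bottle from where it was at the start of the episode above 0.03 m).
It fails at once if the other slide is moved more than 40 mm (distance of blank_centre from where it was at the start of the episode above 0.04 m).
It fails at once if the microscope's head is knocked (more than 8 N) (contact force between any of the arm, the fingers and head above 8 N).
It also fails if it takes over 67 s, if anything falls off the work surface, if the arm or the gripper's body presses on something with over 40 N, if the wrist force passes 120 N, or if a joint passes its speed limit or range.

ROBOT

A 6-joint arm with a two-finger parallel gripper is mounted at the origin on the work surface. World frame = base frame: x ahead of the robot, y to its left, z up, the work surface at z = 0. Lengths are in m, angles in rad, forces in N, time in s.
With the tool pointing down it reaches from about 0.325 to 0.9 m from the base axis. Payload 6.1 kg.
Tool frame: the origin (TCP) lies on the centre line of the jaws, within the pads' length; the fingertips stand 11 mm ahead of it and the grasp point (between the pads) lies 8 mm behind it (nose_length is the distance from the TCP to the fingertips, in m); z points along the fingers, y is the line along which they close (so a half turn about z gives the same grasp; the last joint's range is limited). The gripper opens to 87 mm and grips with 3 to 60 N. Pads are 19 mm wide; open, the fingers measure 117 mm over their backs; the gripper's body (75 mm by 190 mm) begins 51 mm behind the grasp point.
Start: joints at [-1.294, 0.22, 1.526, -0, 1.395, -0.126], TCP at [0.245, -0.575, 0.234] pointing down, gripper open.
Joint ranges: [-2.98, 2.98], [-0.91, 2.08], [0.09, 2.57], [-1.24, 4.39], [0.2, 2.65], [-2.68, 2.68]. Speed limits (rad/s): [2.57, 2.57, 3.01, 3.14, 3.14, 3.14].

INTERFACE

Orientations are given as [roll, pitch, yaw] about the fixed x, y, z axes, in that order (R = Rz(yaw) Ry(pitch) Rx(roll)).
In Python, from workcell import * gives the robot as it stands. The module is installed in compiled form; this text tells all that it offers.
- The arm moves only by the tool jog_arm, never from a script. Its argument "deltas" is a list of rows, each a list of 4 numbers: the shift along the tool's x, y, z in units of 40 mm (1.0 is 40 mm), then the turn about the tool's z in units of 6 degrees (1.0 is 6 degrees). In form: [[dx, dy, dz, turn], ...]. A call has 1 to 12 rows; each row shifts and turns the commanded pose from where the row before left it, along the tool's axes as they then stand; what a row does not reach is not made up. A row lasts 1/10 s, in which the tool goes at most 50 mm and 8.59 degrees, less where a joint would pass 70% of its speed; a pose out of reach is approached as far as the arm can. A call is refused whole if a number of a shift passes 1 or a number of a turn 1, either way. A call with a gripper value outside its range is refused whole. "jaw" is the finger opening in mm, from 0 to 87, set as the call begins (left out, the last holds). The fingers move at their own pace and stop on an object; "force" is the grip in N (left out, the last holds). Time passes only in rows, so rows that do not move let the fingers close. It gives the time, the measured TCP pose, the force, the opening and the grip force at its end, in the units of the state.
- get_state(): the state, without advancing time (a new reading comes with each control period).
- snapshot(name): name is "side" or "top" or "wrist"; returns (picture, depth): 480x640x3 uint8, blue, green, red; 480x640 float32, m along the optical axis (not along the pixel's ray), 0 where there is no reading.
- camera_info(name): a dict with "K" (3x3 intrinsics, pixels), "dist_coeffs" ([k1, k2, p1, p2, k3] as OpenCV has them; the pictures are not rectified), "pose" (4x4, takes a point from camera to world coordinates); the wrist camera has in their place "hand_eye" (4x4, takes a point from camera to tool coordinates, whose origin is the TCP and whose axes are the flange's). Camera axes: x right, y up, looking along -z (the intrinsics and any distortion apply to the point x, -y, -z); pixel columns grow to the right and rows downward; lengths in m; the calibration is good to about 2 mm. A picture is of the moment at which its call begins: read the wrist's pose just before it. camera_info takes no time and is no camera call.
- sign_off(): hands the job in; it is judged then, once.
The state is a dict: "t": time; "qpos": joint angles; "qd": joint speeds; "joint_efforts": joint torques, N m; "ee_pos": TCP position; "orientation": TCP orientation; "contact_force": force on the tool from outside, world axes, zero at the start; "wrist_torque": the same for the moment, N m; "finger_gap": finger opening in m; "grasp_force": force on a finger pad.
Only numpy, scipy, OpenCV 4.12 (cv2) and the standard library are available. Lean on these libraries where they do the work, as an engineer would, in place of code of your own. Each camera call takes 0.05 s, during which the arm holds its last target. There are 200 camera calls.

## Working session

There is one attempt and no reset: what is moved stays moved. The work goes in short steps, Python scripts to look and compute and a tool call to move; the robot and the scene stay as the last step left them, time stands still between calls to the robot, and variables do not carry over. Pictures are saved under pics/ and viewed, at most 10 in all, crops included, and the job is handed in when it is done.

Besides the shell and the picture viewer there is one more tool, called after "Call:" in YAML: its name, and indented under it one key for each argument. jog_arm: Moves the arm, as the interface text tells. Its arguments: {"type":"object","properties":{"deltas":{"type":"array","items":{"type":"array","items":{"type":"number"}}},"jaw":{"type":"number"},"force":{"type":"number"}},"required":["deltas"]}

```bash
mkdir -p pics
cat > h.py <<'E'
from workcell import *
import numpy as np, cv2
from scipy.spatial.transform import Rotation as R
def T_tool():
    s=get_state(); T=np.eye(4); T[:3,:3]=R.from_euler('xyz',s['orientation']).as_matrix(); T[:3,3]=s['ee_pos']; return T
def look(name):
    T=T_tool(); ci=camera_info(name); im,d=snapshot(name)
    P=ci['pose'] if name!='wrist' else T@np.array(ci['hand_eye'])
    return im,d,dict(K=np.array(ci['K'],float),D=np.array(ci['dist_coeffs'],float),P=np.array(P))
def rays(c,uv):
    n=cv2.undistortPoints(np.array(uv,float).reshape(-1,1,2),c['K'],c['D']).reshape(-1,2)
    return np.c_[n[:,0],-n[:,1],-np.ones(len(n))]
def onplane(c,uv,z):
    r=rays(c,uv)@c['P'][:3,:3].T; o=c['P'][:3,3]
    return o+r*((z-o[2])/r[:,2])[:,None]
def bydepth(c,uv,d):
    uv=np.array(uv); r=rays(c,uv)
    dd=d[uv[:,1].astype(int),uv[:,0].astype(int)]
    return (r*dd[:,None])@c['P'][:3,:3].T+c['P'][:3,3]
E
python3 - <<'E'
from h import *
import pickle
for n in ['top','side']:
    im,d,c=look(n); cv2.imwrite(f'pics/{n}0.png',im); pickle.dump((im,d,c),open(n+'0.pkl','wb'))
    print(n,c['K'].round(1).tolist(),c['P'].round(3).tolist(),(d>0).mean())
print(get_state())
E
```

```text
top [[508.7, 0.0, 321.0], [0.0, 508.7, 234.3], [0.0, 0.0, 1.0]] [[0.096, 0.97, -0.223, 0.329], [-0.995, 0.094, -0.02, 0.022], [0.001, 0.224, 0.975, 1.266], [0.0, 0.0, 0.0, 1.0]] 0.995859375
side [[550.7, 0.0, 317.6], [0.0, 550.7, 228.6], [0.0, 0.0, 1.0]] [[-0.758, 0.331, -0.562, -0.161], [-0.652, -0.413, 0.637, 0.858], [-0.021, 0.849, 0.529, 0.854], [0.0, 0.0, 0.0, 1.0]] 0.9958919270833333
{'t': 0.1, 'qpos': array([-1.29409359e+00,  2.21169973e-01,  1.52748464e+00,  3.97327729e-05,
        1.39466933e+00, -1.26123429e-01]), 'qd': array([-5.68586018e-04, -8.29187375e-04, -1.52541813e-03, -5.80914137e-05,
       -2.20373358e-03, -5.98511177e-04]), 'joint_efforts': array([-1.73883795e-04, -4.95942950e+01, -3.88520730e+01,  7.00298091e-02,
        5.15804649e-02, -5.50418702e-05]), 'ee_pos': array([ 0.24486319, -0.57446713,  0.23253893]), 'orientation': array([-3.13988003e+00, -2.56573357e-04,  4.02818946e-01]), 'contact_force': array([ 0.02647532, -0.63729808, -0.69727677]), 'wrist_torque': array([ 0.01351889, -0.01802078, -0.01520904]), 'grasp_force': 0.0, 'finger_gap': 0.08705663500127313}
```

View pics/top0.png

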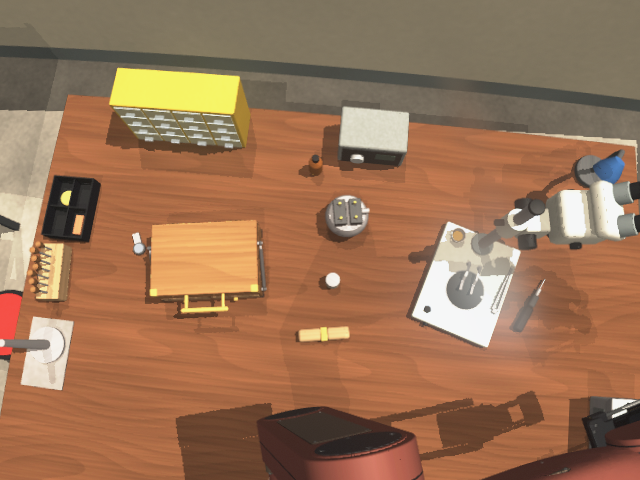

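View pics/side0.png

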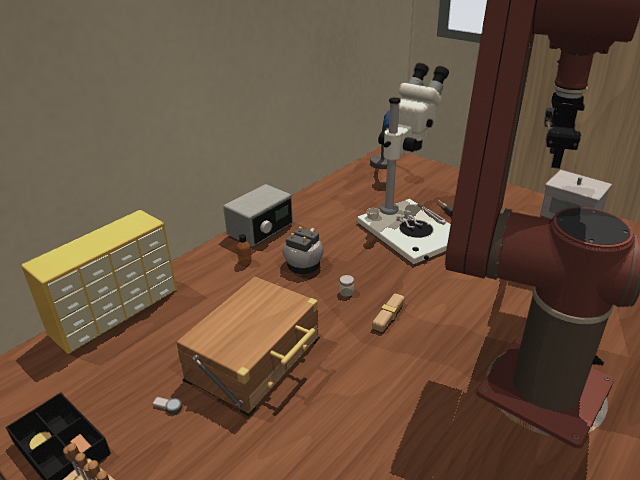

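The top view shows the chest's lid at about (150–263, 221–297), with the bar handle from (182,311) to (227,308). The white base has corners near (447,223), (520,250), (488,347) and (412,316), and the dark stage disc is at (465,289). The head is swung out to the right. The side view shows the chest shut and the jar and ring clamp standing clear.

Run:
```python
from h import *
import pickle
im,d,c=pickle.load(open('top0.pkl','rb'))
f=lambda uv,z: onplane(c,uv,z)[:,:2].round(4).tolist()
print('lid', f([(150,224),(257,221),(263,293),(149,297)],.109))
hsv=cv2.cvtColor(im,cv2.COLOR_BGR2HSV)
m=cv2.inRange(hsv,(18,110,110),(35,255,255)); m[:300]=0;m[320:]=0;m[:,:170]=0;m[:,240:]=0
ys,xs=np.nonzero(m); r=cv2.minAreaRect(np.c_[xs,ys].astype(np.float32)); print('bar',r,xs.min(),xs.max())
P=bydepth(c,np.c_[xs,ys],d); h=P[P[:,2]>.09]; print(np.median(h,0),h.min(0),h.max(0))
hh=P[(P[:,2]>.08)]; 
# depth based lid
vv,uu=np.mgrid[200:330,120:300]; Q=bydepth(c,np.c_[uu.ravel(),vv.ravel()],d)
L=Q[(abs(Q[:,2]-.109)<.008)]; print('lid n',len(L),np.median(L[:,2]),cv2.minAreaRect((L[:,:2]*1000).astype(np.float32)))
# base
vv,uu=np.mgrid[210:360,395:535]; uv=np.c_[uu.ravel(),vv.ravel()]
Q=bydepth(c,uv,d); B=Q[(Q[:,2]>.017)&(Q[:,2]<.032)]; print('base',len(B),np.median(B[:,2]),cv2.minAreaRect((B[:,:2]*1000).astype(np.float32)))
g=im.max(2); dk=(g<110).astype(np.uint8); k=np.zeros_like(dk); k[265:315,440:492]=dk[265:315,440:492]
n,l,s,ce=cv2.connectedComponentsWithStats(k); i=1+np.argmax(s[1:,4]); print(s[i],ce[i])
ct=cv2.findContours((l==i).astype(np.uint8),0,1)[0][0]; hu=cv2.convexHull(ct); e=cv2.fitEllipse(hu); print(e,f([e[0]],.025))
big=cv2.resize(im[215:355,400:540],None,fx=5,fy=5,interpolation=cv2.INTER_CUBIC)[:600]; cv2.imwrite('pics/scope.png',cv2.resize(im[215:355,400:560],None,fx=4.2,fy=4.2,interpolation=cv2.INTER_CUBIC))
```

```text
lid [[0.58, 0.4525], [0.6115, 0.1996], [0.4447, 0.1652], [0.409, 0.4258]]
bar ((208.5, 306.0), (12.0, 55.0), 90.0) 181 236
[0.39671671 0.29858974 0.10204973] [0.38355766 0.2436166  0.09419227] [0.42069487 0.34902835 0.10866087]
lid n 7878 0.10901982722796999 ((494.79193115234375, 309.1881103515625), (210.658935546875, 270.2034606933594), 8.217863082885742)
base 7655 0.02480409039965048 ((513.0518188476562, -358.3471374511719), (276.2845153808594, 269.0484619140625), 72.22637939453125)Traceback (most recent call last):
  File "<stdin>", line 18, in <module>
    return _wrapfunc(a, 'argmax', axis=axis, out=out, **kwds)
    return bound(*args, **kwds)
ValueError: attempt to get argmax of an empty sequence
```

Run:
```python
from h import *
import pickle
im,d,c=pickle.load(open('top0.pkl','rb'))
vv,uu=np.mgrid[0:480,0:640]; Q=bydepth(c,np.c_[uu.ravel(),vv.ravel()],d).reshape(480,640,3)
def rect(m,z):
    m=cv2.morphologyEx(m.astype(np.uint8),cv2.MORPH_OPEN,np.ones((9,9)))
    n,l,s,ce=cv2.connectedComponentsWithStats(m); i=1+np.argmax(s[1:,4])
    ct=cv2.findContours((l==i).astype(np.uint8),0,cv2.CHAIN_APPROX_NONE)[0][0].reshape(-1,2)
    P=onplane(c,ct,z)[:,:2]; r=cv2.minAreaRect((P*1000).astype(np.float32)); return r,cv2.boxPoints(r).round(1).tolist()
box=lambda a,b,e,f:(vv>a)&(vv<b)&(uu>e)&(uu<f)
print('lid',rect(box(200,330,120,300)&(abs(Q[...,2]-.109)<.006),.109))
g=im.min(2)
wh=box(210,360,400,530)&(Q[...,2]>.015)&(Q[...,2]<.06)
print('base',rect(cv2.morphologyEx(wh.astype(np.uint8),cv2.MORPH_CLOSE,np.ones((9,9))),.025))
hb=box(295,325,170,245)&(Q[...,2]>.085)&(Q[...,0]<.415)
ys,xs=np.nonzero(hb); B=Q[ys,xs]; r=cv2.minAreaRect((B[:,:2]*1000).astype(np.float32)); print('bar',r,np.percentile(B[:,2],[5,50,95]),B.min(0),B.max(0))
dk=(im.max(2)<120)&box(262,318,440,495); print(dk.sum(), im[300,455],im[290,450])
cv2.imwrite('pics/scope.png',cv2.resize(im[215:355,400:560],None,fx=4.2,fy=4.2,interpolation=cv2.INTER_CUBIC))
```

```text
lid (((513.176513671875, 313.3706359863281), (170.25401306152344, 251.1339874267578), 8.09585189819336), [[411.20001220703125, 425.70001220703125], [446.6000061035156, 177.10000610351562], [615.0999755859375, 201.0], [579.7999877929688, 449.70001220703125]])
base (((525.7513427734375, -321.5529479980469), (200.69845581054688, 272.1062316894531), 72.34381866455078), [[365.70001220703125, -375.8999938964844], [625.0, -458.3999938964844], [685.7999877929688, -267.20001220703125], [426.5, -184.6999969482422]])
bar ((379.1427001953125, 182.4579620361328), (332.1190185546875, 45.59812545776367), 80.48377227783203) [0.0969248  0.10170745 0.10630355] [0.32920325 0.02245292 0.09419227] [0.41476587 0.34902835 1.26590209]
23 [119 123 125] [115 120 122]
```

View pics/scope.png

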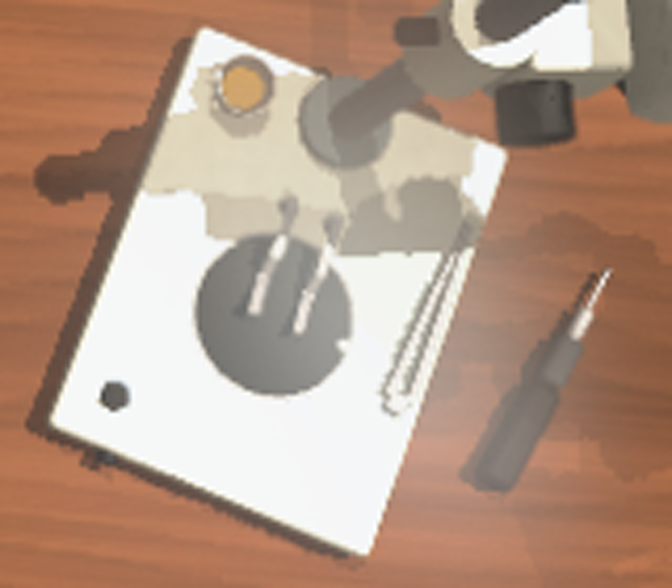

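The scope crop shows the disc centred at crop (274,315), which is about full pixel (465.2,290). Both clips point down-left, the tweezers lie along the right edge, and the head is at the upper right.

```bash
cat >> h.py <<'E'
def plan(pos,yaw,n=None):
    """rows from now to tcp pos/yaw, straight line"""
    s=get_state(); p=np.array(s['ee_pos']); y=s['orientation'][2]
    dy=(yaw-y+np.pi)%(2*np.pi)-np.pi; D=np.array(pos)-p
    k=n or int(max(np.ceil(np.linalg.norm(D)/.038),np.ceil(abs(np.degrees(dy))/6),1))
    print('D',D.round(4),'dyaw',round(np.degrees(dy),2),'rows',k)
    out=[]
    for i in range(k):
        a=y+dy*i/k; M=(R.from_euler('z',a)*R.from_euler('x',np.pi)).as_matrix()
        out.append([round(float(v),2) for v in M.T@(D/k)/.04]+[round(-np.degrees(dy)/k/6,2)])
    print(out)
E
python3 - <<'E'
from h import *
import pickle
im,d,c=pickle.load(open('top0.pkl','rb'))
vv,uu=np.mgrid[0:480,0:640]
m=((im.max(2)<175)&((uu-465)**2+(vv-290)**2<24**2)).astype(np.uint8)
m=cv2.morphologyEx(m,cv2.MORPH_CLOSE,np.ones((5,5)))
ct=max(cv2.findContours(m,0,1)[0],key=len); P=onplane(c,ct.reshape(-1,2),.025)[:,:2]*1000
print(cv2.fitEllipse(ct),cv2.minEnclosingCircle(P.astype(np.float32)),cv2.fitEllipse(P.astype(np.float32)))
s=onplane(c,[(465.2,290)],.025)[0]; print('stage',s)
ax=np.array([.953,-.303]); ay=np.array([.303,.953]); print('lat',(s[:2]-[.52575,-.32155])@ay,'long',(s[:2]-[.52575,-.32155])@ax)
print(np.array(camera_info('wrist')['hand_eye']).round(3))
plan([.42,-.25,.25],1.0)
E
```

```text
((464.40643310546875, 289.20697021484375), (34.837589263916016, 39.0471076965332), 171.14793395996094) ((513.7964477539062, -317.94097900390625), 52.34029006958008) ((509.3634033203125, -316.5959777832031), (87.26806640625, 96.52812957763672), 88.58958435058594)
stage [ 0.50721613 -0.31854504  0.025     ]
lat -0.0027520335074465874 long -0.018573278827561955
[[ 0.     0.964  0.267  0.072]
 [ 1.    -0.     0.001 -0.   ]
 [ 0.001  0.267 -0.964 -0.151]
 [ 0.     0.     0.     1.   ]]
D [0.1751 0.3245 0.0175] dyaw 34.22 rows 10
[[0.72, -0.57, -0.04, np.float64(-0.57)], [0.75, -0.53, -0.04, np.float64(-0.57)], [0.78, -0.48, -0.04, np.float64(-0.57)], [0.81, -0.44, -0.04, np.float64(-0.57)], [0.84, -0.39, -0.04, np.float64(-0.57)], [0.86, -0.34, -0.04, np.float64(-0.57)], [0.88, -0.29, -0.04, np.float64(-0.57)], [0.89, -0.23, -0.04, np.float64(-0.57)], [0.9, -0.18, -0.04, np.float64(-0.57)], [0.91, -0.12, -0.04, np.float64(-0.57)]]
```

Call:
jog_arm:
  deltas:
    - [0.72,-0.57,-0.1,-0.57]
    - [0.75,-0.53,-0.1,-0.57]
    - [0.78,-0.48,-0.1,-0.57]
    - [0.81,-0.44,-0.1,-0.57]
    - [0.84,-0.39,-0.1,-0.57]
    - [0.86,-0.34,-0.1,-0.57]
    - [0.88,-0.29,-0.1,-0.57]
    - [0.89,-0.23,-0.1,-0.57]
    - [0.9,-0.18,-0.1,-0.57]
    - [0.91,-0.12,-0.1,-0.57]
    - [0,0,0,0]
    - [0,0,0,0]

```text
t: 1.3
ee_pos: [0.42, -0.2503, 0.2734]
orientation: [-3.141, 0.0, 1.001]
contact_force: [0.2, -0.1, -0.6]
finger_gap: 0.0867
grasp_force: 0.0
```

Run:
```python
from h import *
import pickle
im,d,c=look('wrist'); cv2.imwrite('pics/w1.png',im); pickle.dump((im,d,c),open('w1.pkl','wb'))
plan([.44,.12,.22],1.712)
```

```text
D [ 0.0204  0.371  -0.0532] dyaw 40.81 rows 10
[[0.81, -0.46, 0.13, np.float64(-0.68)], [0.84, -0.4, 0.13, np.float64(-0.68)], [0.86, -0.34, 0.13, np.float64(-0.68)], [0.89, -0.28, 0.13, np.float64(-0.68)], [0.9, -0.21, 0.13, np.float64(-0.68)], [0.92, -0.15, 0.13, np.float64(-0.68)], [0.93, -0.08, 0.13, np.float64(-0.68)], [0.93, -0.02, 0.13, np.float64(-0.68)], [0.93, 0.05, 0.13, np.float64(-0.68)], [0.92, 0.12, 0.13, np.float64(-0.68)]]
```

View pics/w1.png

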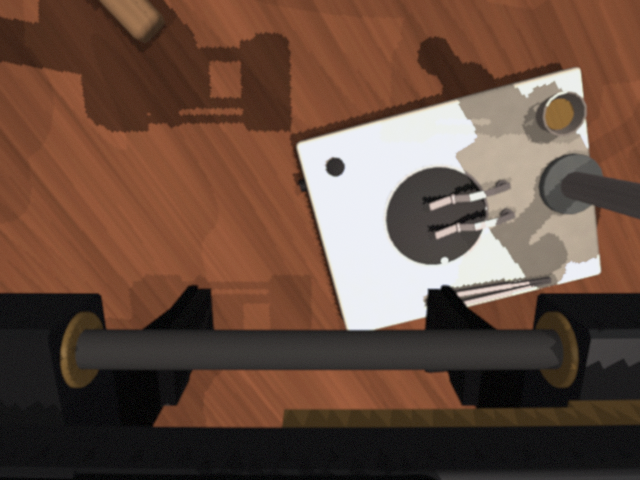

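The wrist view shows the base corners at (297,142), (579,69), (600,272) and (348,330). The disc is centred at about (437,216) and the clip tips are at (430,204) and (436,234).

Call:
jog_arm:
  deltas:
    - [0.81,-0.46,0.13,-0.68]
    - [0.84,-0.4,0.13,-0.68]
    - [0.86,-0.34,0.13,-0.68]
    - [0.89,-0.28,0.13,-0.68]
    - [0.9,-0.21,0.13,-0.68]
    - [0.92,-0.15,0.13,-0.68]
    - [0.93,-0.08,0.13,-0.68]
    - [0.93,-0.02,0.13,-0.68]
    - [0.93,0.05,0.13,-0.68]
    - [0.92,0.12,0.13,-0.68]

```text
t: 2.35
ee_pos: [0.4405, 0.1206, 0.2211]
orientation: [-3.141, 0.0, 1.712]
contact_force: [0.6, -0.0, -0.2]
finger_gap: 0.0874
grasp_force: 0.0
```

Run:
```python
from h import *
import pickle
im,d,c=pickle.load(open('w1.pkl','rb'))
co=onplane(c,[(297,142),(579,69),(600,272),(348,330)],.025)[:,:2]; print(co.round(4))
for a,b in [(0,1),(3,2),(0,3),(1,2)]:
    v=co[b]-co[a]; print(np.linalg.norm(v).round(4),np.arctan2(v[1],v[0]).round(4))
vv,uu=np.mgrid[0:480,0:640]
m=((im.max(2)<130)&((uu-437)**2+(vv-216)**2<56**2)).astype(np.uint8)
m=cv2.morphologyEx(m,cv2.MORPH_OPEN,np.ones((3,3)));n,l,s,ce=cv2.connectedComponentsWithStats(m); i=1+np.argmax(s[1:,4]);print(s[i])
ct=cv2.findContours((l==i).astype(np.uint8),0,1)[0][0]
P=onplane(c,cv2.convexHull(ct).reshape(-1,2),.025)[:,:2]
print(np.array(cv2.minEnclosingCircle((P*1000).astype(np.float32)),dtype=object), onplane(c,[(437.5,216)],.025))
# white edge lines
w=((im.min(2)>120)).astype(np.uint8); 
w=cv2.morphologyEx(w,cv2.MORPH_CLOSE,np.ones((5,5)))
n,l,s,ce=cv2.connectedComponentsWithStats(w); i=l[200,360]
pts=[]
for u in range(310,440,4):
    col=np.nonzero(l[:,u]==i)[0]; pts.append((u,col.min()))
P=onplane(c,pts,.025)[:,:2].astype(np.float32); L=cv2.fitLine(P,cv2.DIST_HUBER,0,.001,.001).ravel(); print('left edge',L,np.arctan2(L[1],L[0]))
pts=[(np.nonzero(l[v,:400]==i)[0].min(),v) for v in range(155,320,4)]
P=onplane(c,pts,.025)[:,:2].astype(np.float32); F=cv2.fitLine(P,cv2.DIST_HUBER,0,.001,.001).ravel(); print('front edge',F,np.arctan2(F[1],F[0]))
yaw=np.arctan2(L[1],L[0]); 
if abs(yaw)>1.6: yaw-=np.pi*np.sign(yaw)
ax=np.array([np.cos(yaw),np.sin(yaw)]); ay=np.array([-ax[1],ax[0]])
for s in ([.509,-.317],onplane(c,[(437.5,216)],.025)[0,:2]): print('to left edge',(L[2:]-s)@ay,'to front',(F[2:]-s)@ax)
t=np.linalg.solve(np.array([ax,ay]),[F[2:]@ax+.110,L[2:]@ay-.100]); print('stage from edges',t,yaw)
plan([.3944,.2965,.17],1.712)
```

```text
[[ 0.4333 -0.1912]
 [ 0.6753 -0.2711]
 [ 0.6169 -0.4561]
 [ 0.3745 -0.3747]]
0.2548 -0.3189
0.2557 -0.3241
0.1926 -1.8812
0.194 -1.8765
[ 387  168  101   96 6781]
[(507.07501220703125, -319.1258239746094) 47.96342468261719] [[ 0.50764147 -0.31952535  0.025     ]]
left edge [ 0.9520786  -0.30585355  0.50071967 -0.21343575] -0.3108348
front edge [ 0.3015061   0.95346427  0.40380636 -0.27918306] 1.2645245
to left edge 0.09606873082172879 to front -0.11171905804863459
to left edge 0.09888857724686519 to front -0.11119801700921707
stage from edges [ 0.506161  -0.3202171] -0.3108348
D [-0.0461  0.1759 -0.0511] dyaw 0.0 rows 5
[[0.9, -0.1, 0.26, np.float64(-0.0)], [0.9, -0.1, 0.26, np.float64(-0.0)], [0.9, -0.1, 0.26, np.float64(-0.0)], [0.9, -0.1, 0.26, np.float64(-0.0)], [0.9, -0.1, 0.26, np.float64(-0.0)]]
```

Call:
jog_arm:
  deltas:
    - [0.9,-0.1,0.26,0]
    - [0.9,-0.1,0.26,0]
    - [0.9,-0.1,0.26,0]
    - [0.9,-0.1,0.26,0]
    - [0.9,-0.1,0.26,0]
    - [0,0,0,0]
    - [0,0,0,0]
  jaw: 26
  force: 10

```text
t: 3.05
ee_pos: [0.3953, 0.2952, 0.1688]
orientation: [-3.14, 0.001, 1.712]
contact_force: [0.4, -0.1, 0.7]
finger_gap: 0.0389
grasp_force: 0.0
```

Run:
```python
from h import *
im,d,c=look('wrist'); cv2.imwrite('pics/w2.png',im)
hsv=cv2.cvtColor(im,cv2.COLOR_BGR2HSV)
m=cv2.inRange(hsv,(18,110,110),(35,255,255)); ys,xs=np.nonzero(m); P=bydepth(c,np.c_[xs,ys],d)
k=(P[:,2]>.09)&(P[:,2]<.106)
h=P[k]; ax=np.array([.99,.1408]); q=h[:,:2]@ax; lo=np.median(q[q<np.percentile(q,60)]); print(len(h),np.percentile(q,[1,5,25,50,75,95]), np.array([.3944,.2965])@ax, np.percentile(h[:,2],[5,50,95]))
s=get_state(); print(s['ee_pos'],s['finger_gap'],np.array(s['ee_pos'])[:2]@ax)
```

```text
2135 [0.42630822 0.42672414 0.42838975 0.43352249 0.43572139 0.45995457] 0.43220319999999995 [0.09874499 0.10063075 0.10230451]
[0.3957559  0.29483289 0.16919351] 0.03490767592376819 0.43331080934576227
```

View pics/w2.png

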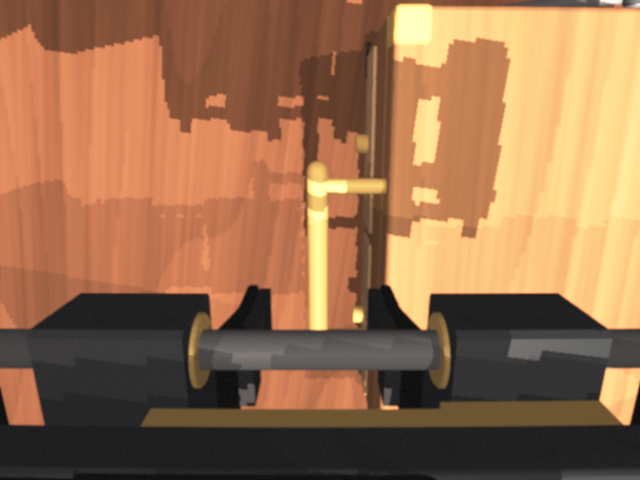

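The bar at column 318 sits midway between the fingers (270 and 368), so I descend and grip.

Call:
jog_arm:
  deltas:
    - [0,-0.03,0,0]
    - [0,0,0.6,0]
    - [0,0,0.6,0]
    - [0,0,0.5,0]
    - [0,0,0.2,0]
    - [0,0,0,0]

```text
t: 3.7
ee_pos: [0.3938, 0.2946, 0.0928]
orientation: [-3.14, 0.001, 1.71]
contact_force: [0.1, -0.5, 0.5]
finger_gap: 0.026
grasp_force: 0.0
```

Call:
jog_arm:
  deltas:
    - [0,0,0,0]
    - [0,0,0,0]
    - [0,0,0,0]
    - [0,0,0,0]
    - [0,0,0,0]
  jaw: 5

```text
t: 4.2
ee_pos: [0.3943, 0.296, 0.0943]
orientation: [3.141, -0.0, 1.712]
contact_force: [-2.0, -1.6, 4.0]
finger_gap: 0.0102
grasp_force: 10.0
```

Run:
```python
from h import *
th=np.linspace(0,1.0,11)
x=-.205*np.cos(th)+.012*np.sin(th); z=.205*np.sin(th)+.012*np.cos(th)
print(np.c_[np.diff(x),-np.diff(z)].round(4)/.04)
```

```text
[[ 0.055  -0.51  ]
 [ 0.105  -0.5025]
 [ 0.155  -0.49  ]
 [ 0.205  -0.47  ]
 [ 0.25   -0.4475]
 [ 0.2925 -0.42  ]
 [ 0.335  -0.39  ]
 [ 0.37   -0.355 ]
 [ 0.405  -0.315 ]
 [ 0.435  -0.2725]]
```

Call:
jog_arm:
  deltas:
    - [0,0.02,-0.25,0]
    - [0,0.03,-0.26,0]
    - [0,0.05,-0.25,0]
    - [0,0.06,-0.25,0]
    - [0,0.07,-0.25,0]
    - [0,0.08,-0.24,0]
    - [0,0.1,-0.24,0]
    - [0,0.11,-0.23,0]
    - [0,0.12,-0.23,0]
    - [0,0.13,-0.22,0]
    - [0,0.14,-0.21,0]
    - [0,0.15,-0.21,0]

```text
t: 5.4
ee_pos: [0.4342, 0.3017, 0.2078]
orientation: [-3.136, 0.0, 1.712]
contact_force: [-9.1, 0.5, 5.9]
finger_gap: 0.0107
grasp_force: 10.0
```

Call:
jog_arm:
  deltas:
    - [0,0.16,-0.2,0]
    - [0,0.17,-0.19,0]
    - [0,0.18,-0.18,0]
    - [0,0.19,-0.17,0]
    - [0,0.2,-0.16,0]
    - [0,0.2,-0.16,0]
    - [0,0.21,-0.14,0]
    - [0,0.22,-0.14,0]
    - [0,0,0,0]

```text
t: 6.3
ee_pos: [0.4983, 0.311, 0.2637]
orientation: [3.138, -0.001, 1.712]
contact_force: [-3.7, 1.2, 6.6]
finger_gap: 0.0107
grasp_force: 10.0
```

Call:
jog_arm:
  deltas:
    - [0,0,0,0]
    - [0,0.1,-0.1,0]
    - [0,0.1,-0.3,0]
    - [0,0,-1,0]
    - [0,0,-1,0]
    - [0,-0.8,-0.6,0]
    - [0,-1,0,0]
    - [0,-1,0,0]
    - [0,-1,0,0]
  jaw: 45

```text
t: 7.2
ee_pos: [0.3531, 0.2896, 0.3818]
orientation: [3.14, -0.0, 1.711]
contact_force: [0.1, 0.8, 0.9]
finger_gap: 0.0446
grasp_force: 0.0
```

Run:
```python
from h import *
import pickle
im,d,c=look('top'); cv2.imwrite('pics/t2.png',im); pickle.dump((im,d,c),open('t2.pkl','wb'))
plan([.44,.27,.36],1.712+1.571)
```

```text
D [ 0.0917 -0.0193 -0.0222] dyaw 89.93 rows 15
[[-0.05, 0.15, 0.04, np.float64(-1.0)], [-0.07, 0.14, 0.04, np.float64(-1.0)], [-0.08, 0.13, 0.04, np.float64(-1.0)], [-0.1, 0.12, 0.04, np.float64(-1.0)], [-0.11, 0.11, 0.04, np.float64(-1.0)], [-0.12, 0.1, 0.04, np.float64(-1.0)], [-0.13, 0.09, 0.04, np.float64(-1.0)], [-0.14, 0.07, 0.04, np.float64(-1.0)], [-0.14, 0.06, 0.04, np.float64(-1.0)], [-0.15, 0.04, 0.04, np.float64(-1.0)], [-0.15, 0.03, 0.04, np.float64(-1.0)], [-0.16, 0.01, 0.04, np.float64(-1.0)], [-0.16, -0.01, 0.04, np.float64(-1.0)], [-0.15, -0.02, 0.04, np.float64(-1.0)], [-0.15, -0.04, 0.04, np.float64(-1.0)]]
```

View pics/t2.png

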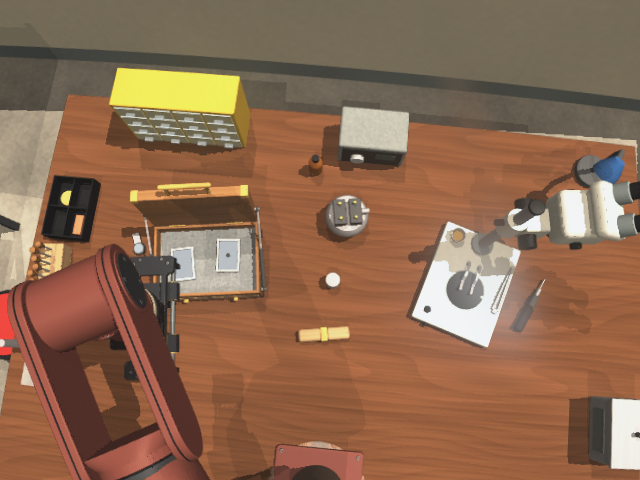

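The top view shows the lid standing open, with slides at about (228,255), which carries the stone, and (183,263). I turn and look from close by.

Call:
jog_arm:
  deltas:
    - [-0.05,0.15,0.04,-1]
    - [-0.07,0.14,0.04,-1]
    - [-0.08,0.13,0.04,-1]
    - [-0.1,0.12,0.04,-1]
    - [-0.11,0.11,0.04,-1]
    - [-0.12,0.1,0.04,-1]
    - [-0.13,0.09,0.04,-1]
    - [-0.14,0.07,0.04,-1]
    - [-0.14,0.06,0.04,-1]
    - [-0.15,0.04,0.04,-1]
    - [-0.15,0.03,0.04,-1]
    - [-0.16,0.01,0.04,-1]
  jaw: 76

```text
t: 8.45
ee_pos: [0.428, 0.2743, 0.3624]
orientation: [3.142, 0.001, 2.973]
contact_force: [0.4, -1.5, -0.2]
finger_gap: 0.0759
grasp_force: 0.0
```

Call:
jog_arm:
  deltas:
    - [-0.16,-0.01,0.04,-1]
    - [-0.15,-0.02,0.04,-1]
    - [-0.15,-0.04,0.04,-1]
    - [0,0,0,0]

```text
t: 8.85
ee_pos: [0.4463, 0.27, 0.3571]
orientation: [-3.141, 0.0, -3.001]
contact_force: [-0.4, 0.3, -0.1]
finger_gap: 0.0763
grasp_force: 0.0
```

Run:
```python
from h import *
import pickle
print(get_state()['ee_pos'],get_state()['orientation'])
im,d,c=look('wrist'); cv2.imwrite('pics/w3.png',im); pickle.dump((im,d,c),open('w3.pkl','wb'))
```

```text
[0.44630408 0.26996677 0.35705446] [-3.14115241e+00  8.59865012e-05 -3.00051712e+00]
```

View pics/w3.png

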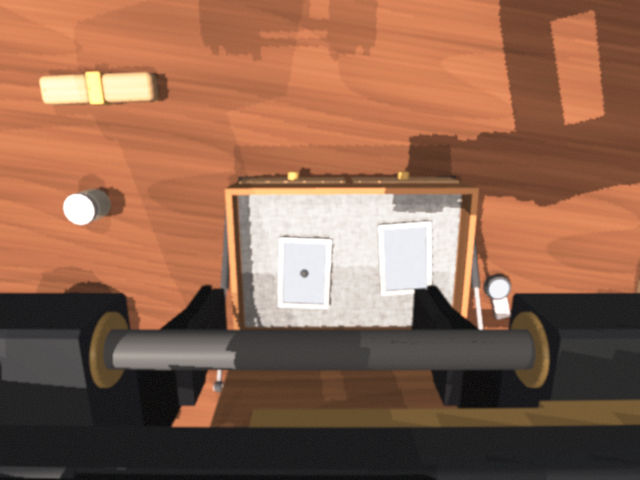

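The wrist view shows the stone slide outlined at (278–332, 237–309) with the stone at (304,273). The blank is at (378–432, 222–295).

Run:
```python
from h import *
import pickle
im,d,c=pickle.load(open('w3.pkl','rb'))
g=im.min(2); sub=np.zeros_like(g)
hsv=cv2.cvtColor(im,cv2.COLOR_BGR2HSV); print(im[240,300],im[260,290],im[220,300],im[320,280],im[273,304])
for t in (170,180,190,200,210):
    m=(g>t).astype(np.uint8); m[:,:265]=0;m[:228]=0;m[318:]=0;m[:,345:]=0
    m=cv2.morphologyEx(m,cv2.MORPH_OPEN,np.ones((2,2)))
    n,l,s,ce=cv2.connectedComponentsWithStats(m); i=1+np.argmax(s[1:,4])
    ct=cv2.findContours((l==i).astype(np.uint8),0,cv2.CHAIN_APPROX_NONE)[0][0].reshape(-1,2)
    P=onplane(c,ct,.064)[:,:2]; print(t,cv2.minAreaRect((P*1000).astype(np.float32)))
m=((im.max(2)<110)).astype(np.uint8); m[:260]=0;m[288:]=0;m[:,:290]=0;m[:,318:]=0
M=cv2.moments(m); u=(M['m10']/M['m00'],M['m01']/M['m00']); print('stone',u,onplane(c,[u],.0625))
Q=bydepth(c,[(304,245),(290,260),(304,240),(260,290),(330,273)],d); print(Q.round(4))
plan([.50,.265,.16],.1413+np.pi)
```

```text
[255 255 255] [245 240 238] [235 240 246] [196 204 215] [118 123 130]
170 ((531.495361328125, 266.79351806640625), (102.55411529541016, 88.57677459716797), 8.103837013244629)
180 ((531.495361328125, 266.79351806640625), (102.55411529541016, 88.57677459716797), 8.103837013244629)
190 ((531.4806518554688, 266.8968505859375), (102.55218505859375, 88.37036895751953), 8.102547645568848)
200 ((531.375732421875, 267.61920166015625), (102.52682495117188, 86.73403930664062), 8.087923049926758)
210 ((531.3795776367188, 267.5787658691406), (102.520263671875, 86.57694244384766), 8.08592700958252)
stone (305.6666666666667, 272.0) [[0.52871428 0.26701928 0.0625    ]]
[[0.4985 0.2612 0.0629]
 [0.5184 0.2484 0.0598]
 [0.493  0.2605 0.0632]
 [0.5595 0.2193 0.0555]
 [0.5285 0.294  0.0554]]
D [ 0.0541 -0.0051 -0.1971] dyaw 0.18 rows 6
[[-0.22, -0.05, 0.82, np.float64(-0.01)], [-0.22, -0.05, 0.82, np.float64(-0.01)], [-0.22, -0.05, 0.82, np.float64(-0.01)], [-0.22, -0.05, 0.82, np.float64(-0.01)], [-0.22, -0.05, 0.82, np.float64(-0.01)], [-0.22, -0.05, 0.82, np.float64(-0.01)]]
```

Run:
```python
from h import *
import pickle
im,d,c=pickle.load(open('w3.pkl','rb')); I=im.astype(int)
for a,b in [(265,345),(365,445)]:
    m=((I[...,0]-I[...,2]>=-3)&(I.min(2)>150)).astype(np.uint8); m[:,:a]=0;m[:215]=0;m[318:]=0;m[:,b:]=0
    m=cv2.morphologyEx(m,cv2.MORPH_OPEN,np.ones((3,3)))
    n,l,s,ce=cv2.connectedComponentsWithStats(m); i=1+np.argmax(s[1:,4])
    ct=cv2.findContours((l==i).astype(np.uint8),0,cv2.CHAIN_APPROX_NONE)[0][0].reshape(-1,2)
    P=onplane(c,ct,.063)[:,:2]; r=cv2.minAreaRect((P*1000).astype(np.float32)); print(s[i],r)
    v=cv2.boxPoints(r); e=[v[(k+1)%4]-v[k] for k in range(4)]; L=max(e,key=lambda q:np.hypot(*q)); print(np.degrees(np.arctan2(L[1],L[0])))
```

```text
[ 278  237   54   71 3325] ((529.7816162109375, 265.326416015625), (79.53227233886719, 56.63077926635742), 6.630224704742432)
6.6302266
[ 378  221   54   69 3325] ((495.9813232421875, 371.1002197265625), (74.70338439941406, 56.369239807128906), 12.70215892791748)
12.702175
```

Run:
```python
from h import *
plan([.5199,.2641,.12],.1157+np.pi)
```

```text
D [ 0.074  -0.006  -0.2371] dyaw -1.28 rows 7
[[-0.26, -0.06, 0.85, np.float64(0.03)], [-0.26, -0.06, 0.85, np.float64(0.03)], [-0.26, -0.06, 0.85, np.float64(0.03)], [-0.26, -0.06, 0.85, np.float64(0.03)], [-0.26, -0.05, 0.85, np.float64(0.03)], [-0.26, -0.05, 0.85, np.float64(0.03)], [-0.26, -0.05, 0.85, np.float64(0.03)]]
```

Call:
jog_arm:
  deltas:
    - [-0.26,-0.06,0.85,0.03]
    - [-0.26,-0.06,0.85,0.03]
    - [-0.26,-0.06,0.85,0.03]
    - [-0.26,-0.06,0.85,0.03]
    - [-0.26,-0.05,0.85,0.03]
    - [-0.26,-0.05,0.85,0.03]
    - [-0.26,-0.05,0.85,0.03]
    - [0,0,0,0]
    - [0,0,0,0]
  jaw: 72

```text
t: 9.8
ee_pos: [0.5193, 0.2645, 0.1189]
orientation: [-3.141, -0.002, -3.024]
contact_force: [0.7, 0.1, 0.1]
finger_gap: 0.0719
grasp_force: 0.0
```

Run:
```python
from h import *
s=get_state();print(s['ee_pos'],s['orientation'],s['finger_gap'])
plan([.5199,.2641,.0695],.1157+np.pi,3)
im,d,c=look('wrist'); cv2.imwrite('pics/w4.png',im)
```

```text
[0.51926437 0.26445653 0.11887044] [-3.14134684e+00 -1.62968262e-03 -3.02417723e+00] 0.07192693726078724
D [ 0.0006 -0.0004 -0.0494] dyaw -0.1 rows 3
[[-0.0, -0.0, 0.41, np.float64(0.01)], [-0.0, -0.0, 0.41, np.float64(0.01)], [-0.0, -0.0, 0.41, np.float64(0.01)]]
```

View pics/w4.png

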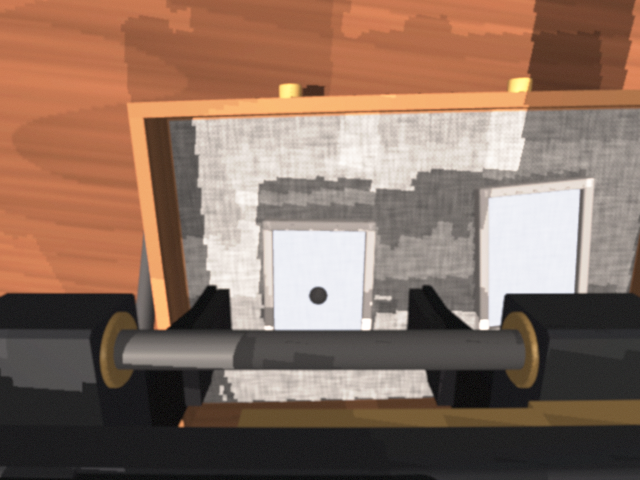

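The stone slide (columns 262–375, stone at (318,296)) sits midway between the fingers at 230 and 408, and is square to them. I descend and grip.

Call:
jog_arm:
  deltas:
    - [0,0,0.41,0.01]
    - [0,0,0.41,0.01]
    - [0,0,0.41,0]
    - [0,0,0,0]
    - [0,0,0,0]

```text
t: 10.35
ee_pos: [0.5194, 0.2644, 0.0695]
orientation: [-3.141, -0.001, -3.025]
contact_force: [0.1, -0.2, -0.5]
finger_gap: 0.072
grasp_force: 0.0
```

Call:
jog_arm:
  deltas:
    - [0,0,0,0]
    - [0,0,0,0]
    - [0,0,0,0]
    - [0,0,0,0]
    - [0,0,0,0]
    - [0,0,0,0]
  jaw: 48
  force: 20

```text
t: 10.95
ee_pos: [0.5198, 0.2645, 0.0699]
orientation: [3.142, 0.0, -3.025]
contact_force: [0.0, -0.8, 2.7]
finger_gap: 0.0553
grasp_force: 20.0
```

Call:
jog_arm:
  deltas:
    - [0,0,-0.3,0]
    - [0,0,-0.6,0]
    - [0,0,-0.8,0]
    - [0,0,-0.8,0]
    - [0.4,0,-0.7,0]
    - [0.4,0,0,0]
    - [0,0,0,0]

```text
t: 11.65
ee_pos: [0.4872, 0.261, 0.1993]
orientation: [3.141, 0.002, -3.024]
contact_force: [-0.7, 0.6, -1.8]
finger_gap: 0.0557
grasp_force: 20.0
```

Run:
```python
from h import *
plan([.426,-.2934,.15],np.pi-.309,18)
```

```text
D [-0.0612 -0.5544 -0.0493] dyaw -24.44 rows 18
[[0.17, -0.75, 0.07, np.float64(0.23)], [0.16, -0.76, 0.07, np.float64(0.23)], [0.14, -0.76, 0.07, np.float64(0.23)], [0.12, -0.77, 0.07, np.float64(0.23)], [0.1, -0.77, 0.07, np.float64(0.23)], [0.08, -0.77, 0.07, np.float64(0.23)], [0.07, -0.77, 0.07, np.float64(0.23)], [0.05, -0.77, 0.07, np.float64(0.23)], [0.03, -0.77, 0.07, np.float64(0.23)], [0.01, -0.77, 0.07, np.float64(0.23)], [-0.01, -0.77, 0.07, np.float64(0.23)], [-0.03, -0.77, 0.07, np.float64(0.23)], [-0.04, -0.77, 0.07, np.float64(0.23)], [-0.06, -0.77, 0.07, np.float64(0.23)], [-0.08, -0.77, 0.07, np.float64(0.23)], [-0.1, -0.77, 0.07, np.float64(0.23)], [-0.12, -0.77, 0.07, np.float64(0.23)], [-0.14, -0.76, 0.07, np.float64(0.23)]]
```

Call:
jog_arm:
  deltas:
    - [0.17,-0.75,0.07,0.23]
    - [0.16,-0.76,0.07,0.23]
    - [0.14,-0.76,0.07,0.23]
    - [0.12,-0.77,0.07,0.23]
    - [0.1,-0.77,0.07,0.23]
    - [0.08,-0.77,0.07,0.23]
    - [0.07,-0.77,0.07,0.23]
    - [0.05,-0.77,0.07,0.23]
    - [0.03,-0.77,0.07,0.23]
    - [0.01,-0.77,0.07,0.23]
    - [-0.01,-0.77,0.07,0.23]
    - [-0.03,-0.77,0.07,0.23]

```text
t: 12.85
ee_pos: [0.4461, -0.1093, 0.1635]
orientation: [3.141, -0.001, 2.968]
contact_force: [0.1, 0.3, -0.8]
finger_gap: 0.0555
grasp_force: 20.0
```

Call:
jog_arm:
  deltas:
    - [-0.04,-0.77,0.07,0.23]
    - [-0.06,-0.77,0.07,0.23]
    - [-0.08,-0.77,0.07,0.23]
    - [-0.1,-0.77,0.07,0.23]
    - [-0.12,-0.77,0.07,0.23]
    - [-0.14,-0.76,0.07,0.23]
    - [0,0,0,0]
    - [0,0,0,0]

```text
t: 13.65
ee_pos: [0.4245, -0.2929, 0.1464]
orientation: [3.141, -0.002, 2.823]
contact_force: [-0.4, 0.5, -1.0]
finger_gap: 0.0557
grasp_force: 20.0
```

Run:
```python
from h import *
import pickle
im,d,c=look('wrist'); cv2.imwrite('pics/w5.png',im); pickle.dump((im,d,c),open('w5.pkl','wb'))
plan([.426,-.2934,.043],np.pi-.309,6)
```

```text
D [ 0.0013 -0.0012 -0.1036] dyaw 0.46 rows 6
[[-0.01, -0.0, 0.43, np.float64(-0.01)], [-0.01, -0.0, 0.43, np.float64(-0.01)], [-0.01, -0.0, 0.43, np.float64(-0.01)], [-0.01, -0.0, 0.43, np.float64(-0.01)], [-0.01, -0.0, 0.43, np.float64(-0.01)], [-0.01, -0.0, 0.43, np.float64(-0.01)]]
```

View pics/w5.png

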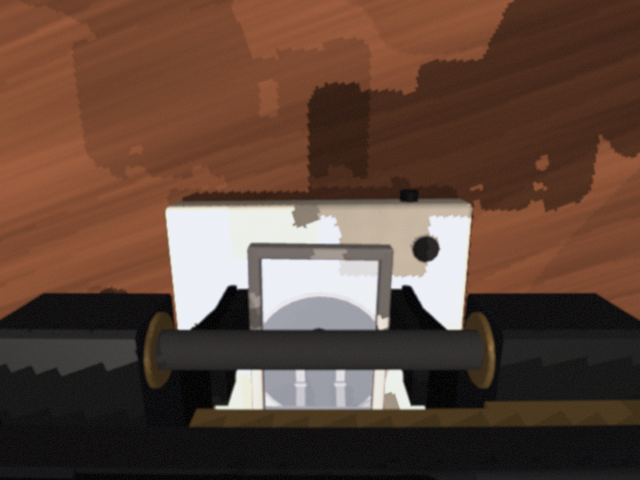

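The slide is held square. Its rear edge is at row 245 (columns 248–392), the base front edge is at row 203 (166–471), and the clips at columns 300 and 340 straddle the slide's middle at 320.

Run:
```python
from h import *
import pickle
im,d,c=pickle.load(open('w5.pkl','rb'))
s=get_state(); T=T_tool()
P=onplane(c,[(248,245),(392,245),(320,245)],s['ee_pos'][2]-.006)
print('rear edge in tool',((P-T[:3,3])@T[:3,:3]).round(4))
B=onplane(c,[(166,208),(471,204),(300,390),(340,390)],.025); B[2:]=onplane(c,[(300,390),(340,390)],.03)
ax=np.array([np.cos(-.309),np.sin(-.309)]);ay=np.array([-ax[1],ax[0]]); S=np.array([.507,-.3193])
q=B[:,:2]-S; print('stage frame',np.c_[q@ax,q@ay].round(4)); v=B[0]-B[1]; print(np.arctan2(v[1],v[0])-np.pi/2, 'tcp',(s['ee_pos'][:2]-S)@ax,(s['ee_pos'][:2]-S)@ay)
```

```text
rear edge in tool [[ 0.0299 -0.0279  0.006 ]
 [ 0.0298  0.0264  0.0061]
 [ 0.0299 -0.0008  0.006 ]]
stage frame [[-0.11   -0.0981]
 [-0.1108  0.0974]
 [ 0.0209 -0.0147]
 [ 0.0212  0.0137]]
-3.4466030953893565 tcp -0.08662345445529274 0.0008106914027530103
```

Call:
jog_arm:
  deltas:
    - [-0.01,0,0.6,-0.01]
    - [-0.01,0,0.6,-0.01]
    - [-0.01,0,0.6,-0.01]
    - [-0.01,0,0.5,-0.01]
    - [-0.01,0,0.29,-0.01]
    - [0,0,0,0]
    - [0,0,0,0]

```text
t: 14.4
ee_pos: [0.4274, -0.293, 0.0441]
orientation: [-3.141, 0.0, 2.831]
contact_force: [0.6, 0.2, -0.2]
finger_gap: 0.0558
grasp_force: 20.0
```

Call:
jog_arm:
  deltas:
    - [-0.15,-0.02,0.06,0]
    - [-0.15,0,0.04,0]
    - [-0.15,0,0,0]
    - [-0.15,0,0,0]
    - [-0.15,0,0,0]
    - [-0.15,0,0,0]
    - [0,0,0,0]

```text
t: 15.1
ee_pos: [0.4615, -0.3051, 0.0394]
orientation: [3.142, 0.0, 2.83]
contact_force: [0.0, -0.5, -1.7]
finger_gap: 0.0556
grasp_force: 20.0
```

Call:
jog_arm:
  deltas:
    - [-0.1,0,0,0]
    - [-0.1,0,0,0]
    - [-0.1,0,0,0]
    - [-0.1,0,0,0]
    - [-0.1,0,0,0]
    - [-0.1,0,0,0]
    - [-0.1,0,0,0]
    - [-0.1,0,0,0]
    - [-0.1,0,0,0]
    - [0,0,0,0]
    - [0,0,0,0]

```text
t: 16.2
ee_pos: [0.496, -0.3163, 0.0398]
orientation: [-3.141, 0.002, 2.83]
contact_force: [1.4, -0.2, -2.6]
finger_gap: 0.0557
grasp_force: 20.0
```

Run:
```python
from h import *
import pickle
s=get_state();print(s['ee_pos'],s['contact_force'])
plan([.4975,-.3163,.0396],np.pi-.309,2)
im,d,c=look('wrist'); cv2.imwrite('pics/w6.png',im); pickle.dump((im,d,c),open('w6.pkl','wb'))
```

```text
[ 0.49600233 -0.31628531  0.0397707 ] [ 1.40040198 -0.23559364 -2.6165808 ]
D [ 0.0015 -0.     -0.0002] dyaw 0.13 rows 2
[[-0.02, 0.01, 0.0, np.float64(-0.01)], [-0.02, 0.01, 0.0, np.float64(-0.01)]]
```

View pics/w6.png

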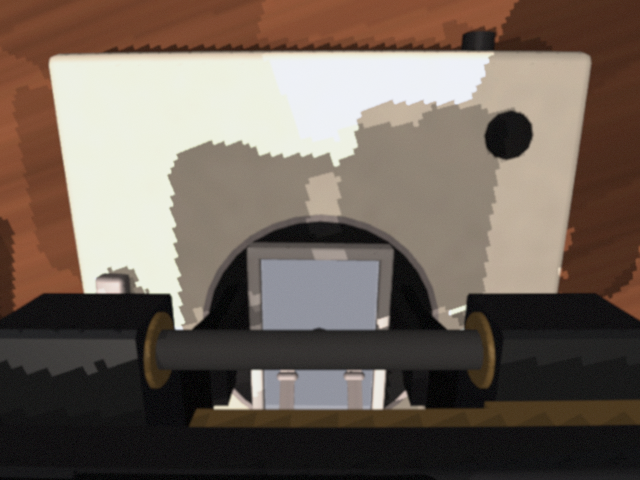

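The clips lie on the glass (tips at columns 288 and 354), the slide is still square, and the disc rim (row 217) is evenly around it. I make a 1.5 mm final nudge, then release.

Call:
jog_arm:
  deltas:
    - [-0.04,0,0,0]
    - [0,0,0.01,0]
    - [0,0,0,0]

```text
t: 16.55
ee_pos: [0.4966, -0.3164, 0.0391]
orientation: [3.142, -0.0, 2.83]
contact_force: [-1.0, -0.0, -1.5]
finger_gap: 0.0557
grasp_force: 20.0
```

Call:
jog_arm:
  deltas:
    - [0,0,0,0]
    - [0,0,0,0]
    - [0,0,0,0]
    - [0,0,-0.3,0]
    - [0.2,0,-0.6,0]
    - [0.8,0,-0.6,0]
    - [0.8,0,-0.6,0]
    - [0,0,-0.6,0]
    - [0,0,0,0]
  jaw: 76

```text
t: 17.45
ee_pos: [0.4298, -0.2963, 0.1521]
orientation: [-3.138, 0.008, 2.83]
contact_force: [1.2, -1.0, 0.6]
finger_gap: 0.0762
grasp_force: 0.0
```

Run:
```python
from h import *
import pickle
im,d,c=look('wrist'); pickle.dump((im,d,c),open('w7.pkl','wb'))
it,dt,ct=look('top')
cv2.imwrite('pics/f.png',np.hstack([cv2.resize(im,(400,300)),cv2.resize(it[130:430,100:500],(400,300))]))
cv2.imwrite('pics/w7.png',im); print(get_state()['ee_pos'])
```

```text
[ 0.42896336 -0.29509055  0.14847389]
```

View pics/f.png

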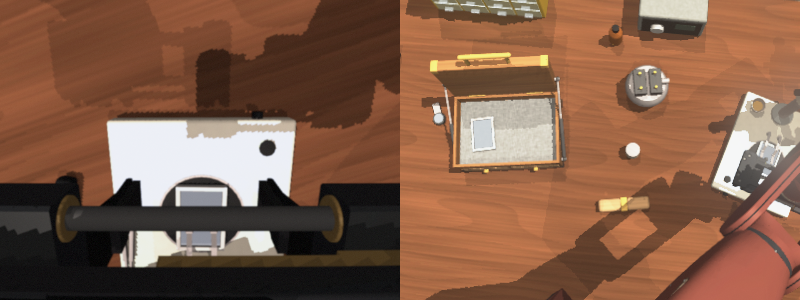

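The slide lies in the disc with the clips on it, the lid is open, and the blank is still in the till. I back off for a clear measurement of the stone.

Call:
jog_arm:
  deltas:
    - [0.3,0.5,-0.9,0]
    - [0.3,0.9,-0.6,0]
    - [0,0.9,-0.6,0]
    - [0,0,0,0]
    - [0,0,0,0]
    - [0,0,0,0]

```text
t: 18.15
ee_pos: [0.4329, -0.1996, 0.2294]
orientation: [3.141, -0.003, 2.83]
contact_force: [0.2, 0.0, 0.3]
finger_gap: 0.0761
grasp_force: 0.0
```

Run:
```python
from h import *
import pickle
it,d,c=look('top'); pickle.dump((it,d,c),open('t8.pkl','wb'))
im,d,c=look('wrist'); pickle.dump((im,d,c),open('w8.pkl','wb')); cv2.imwrite('pics/w8.png',im)
P=c; S=np.array([.507,-.3193,.025])
```

```text
(no output)
```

View pics/w8.png

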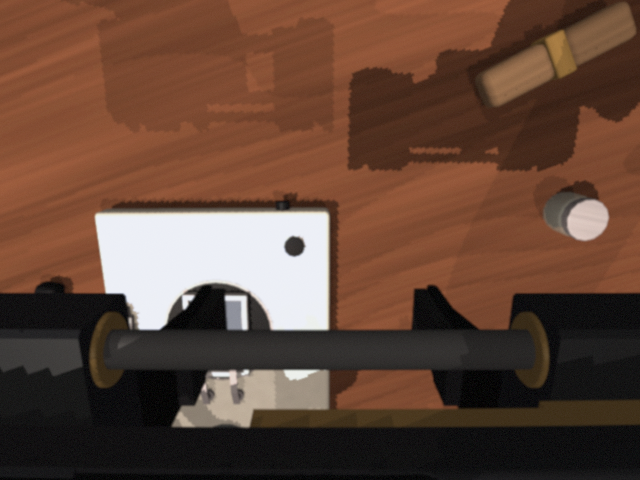

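Run:
```python
from h import *
import pickle
im,d,c=pickle.load(open('w7.pkl','rb')); g=im.min(2).astype(int)
print('col322',list(zip(range(270,325,2),g[270:325:2,322])))
print('row318',[(u,g[318,u]) for u in range(240,400,3)])
S=np.array([.507,-.3193]); ax=np.array([np.cos(-.309),np.sin(-.309)]);ay=np.array([-ax[1],ax[0]])
for v in (290,296,300,304): q=onplane(c,[(320,v)],.033)[0,:2]-S; print(v,(q@ax).round(4),(q@ay).round(4))
for u in (270,280,360,370): q=onplane(c,[(u,318)],.033)[0,:2]-S; print(u,(q@ax).round(4),(q@ay).round(4))
# depth check on flatness: frame points
it,dt,ct=pickle.load(open('t8.pkl','rb')); vv,uu=np.mgrid[260:320,435:495]; uv=np.c_[uu.ravel(),vv.ravel()]
B=it[uv[:,1],uv[:,0]].min(1).astype(int); Q=bydepth(ct,uv,dt); q=Q[:,:2]-S; xs,ys=q@ax,q@ay
k=(abs(abs(ys)-.0255)<.004)&(abs(xs)<.036); A=np.c_[xs[k],ys[k],np.ones(k.sum())]; w=Q[k,2]; print(k.sum(),np.linalg.lstsq(A,w,rcond=None)[0].round(4))
st=(xs**2+ys**2<.02**2)&(abs(ys)<.011); i=np.argsort(B[st])[:5]; print('dark px near centre (x_s,y_s,val)',np.c_[xs[st][i],ys[st][i],B[st][i]].round(4).tolist())
```

```text
col322 [(270, np.int64(237)), (272, np.int64(237)), (274, np.int64(237)), (276, np.int64(237)), (278, np.int64(233)), (280, np.int64(216)), (282, np.int64(181)), (284, np.int64(73)), (286, np.int64(43)), (288, np.int64(46)), (290, np.int64(41)), (292, np.int64(38)), (294, np.int64(27)), (296, np.int64(57)), (298, np.int64(95)), (300, np.int64(207)), (302, np.int64(236)), (304, np.int64(234)), (306, np.int64(182)), (308, np.int64(143)), (310, np.int64(144)), (312, np.int64(145)), (314, np.int64(144)), (316, np.int64(145)), (318, np.int64(143)), (320, np.int64(145)), (322, np.int64(145)), (324, np.int64(142))]
row318 [(240, np.int64(237)), (243, np.int64(237)), (246, np.int64(236)), (249, np.int64(237)), (252, np.int64(237)), (255, np.int64(236)), (258, np.int64(226)), (261, np.int64(192)), (264, np.int64(56)), (267, np.int64(46)), (270, np.int64(47)), (273, np.int64(45)), (276, np.int64(42)), (279, np.int64(49)), (282, np.int64(220)), (285, np.int64(231)), (288, np.int64(166)), (291, np.int64(143)), (294, np.int64(144)), (297, np.int64(143)), (300, np.int64(144)), (303, np.int64(144))
[... 204 characters left out ...]
, np.int64(143)), (336, np.int64(143)), (339, np.int64(143)), (342, np.int64(144)), (345, np.int64(144)), (348, np.int64(143)), (351, np.int64(143)), (354, np.int64(149)), (357, np.int64(231)), (360, np.int64(237)), (363, np.int64(112)), (366, np.int64(36)), (369, np.int64(40)), (372, np.int64(39)), (375, np.int64(40)), (378, np.int64(40)), (381, np.int64(72)), (384, np.int64(193)), (387, np.int64(228)), (390, np.int64(236)), (393, np.int64(237)), (396, np.int64(237)), (399, np.int64(237))]
290 -0.0466 -0.0018
296 -0.0423 -0.0018
300 -0.0394 -0.0018
304 -0.0364 -0.0018
270 -0.0261 -0.036
280 -0.0261 -0.0291
360 -0.026 0.0255
370 -0.026 0.0323
0 [0. 0. 0.]
dark px near centre (x_s,y_s,val) []
```

```bash
python3 -c "
from workcell import *
print(sign_off())"
```

```text
the job is handed in; nothing more can be done
None
```

The job is handed in, with no verdict returned: the lid stands open, the blank is in the till, and the stone slide is under both clips about 1 mm off the stage centre (measured from its edges, as the stone and its flatness could not be checked after release); I viewed 12 pictures, over your limit of 10.

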